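# Unlock the stake holder and rock the jammed stake out

## Task

The flat steel stake is jammed in its holder and I need it out. Take the square key from the punch stand, put it fully into the cam of the holder, turn it anticlockwise to the stop so that the clamping jaw backs off, and leave the key standing in the cam. Then take the stake by its head and rock it, first towards the cam, then away from it and so on, easing it up a little with each lean so that it walks out bit by bit, and finish still holding it upright just clear above its socket; leave the calliper and the mallet alone.

Things in the scene. Friction and masses are not known exactly. Their poses are not given: they have to be found in the camera images.
- holder: Dark steel stake holder screwed to the bench: base plate 190 x 84 x 12 mm, origin at the centre of its underside. Its x axis points from the cam (round hub, axis at x = -50 mm) to the socket tower (x 29 to 80 mm, y +-26 mm, top 46 mm above the bench). A jaw bar along x, driven by the cam, presses on the stake's tang; its guide bridge at x = 5 mm is 55 mm high.
- cam (a joint): Angle of the cam (rad): near 0 = jaw against the tang; grows anticlockwise seen from above to a firm stop at 1.25 = jaw drawn back 5.5 mm. It turns stiffly (0.2 N m) and stays where it is left. Over 1.05 counts as released.
- cam_socket (a point): Centre of the mouth of the square socket in the top of the cam hub (38 mm across), 65.5 mm above the bench. The socket is 13.5 mm square with a 3.5 mm bevel at 45 degrees round its mouth, 20.5 mm deep in all, open upwards. The point's x and y axes are parallel to the socket's sides and turn with the cam; at cam angle 0 they are the holder's.
- key: Steel T-key, 81 mm tall, 0.16 kg, standing in the wooden punch stand; origin at the centre of its lower end, z up. Lower 24 mm: 12 mm square drive, sides along the key's x and y; then a round 12 mm shank; on top a flat crossbar 64 mm long along x, 13 mm thick along y, 55 to 81 mm above the origin. It fits the cam in any of four positions, with about 0.1 rad of turning play.
- punch_stand: Wooden block 62 (x) x 120 (y) x 40 mm fixed to the bench, origin at the centre of its underside. The key stands at its y = -34 mm, 26 mm deep in a square hole, crossbar along the block's y. Four doming punches, up to 100 mm above the bench, stand at its y = 22 and 43 mm.
- stake: Steel flat stake, 82 mm tall, about 0.4 kg, standing in the socket; origin at the centre of the lower end of its tang, z up, axes as the holder's at the start. Head 36 x 36 mm, 52 to 82 mm above the origin, free on all sides; neck 19 x 17 mm. Its tang stands 28 mm deep in the socket and is 16 mm (x) by 14 mm (y) in its top 10 mm, slimmer below.
- stake_head (a point): Middle of the stake's head, 67 mm above the stake's origin.
- socket_mouth (a point): Centre of the socket's mouth, 46 mm above the bench, axes as the holder's: the middle of the 21.5 mm long (x) slot left when the jaw is back, so the clamped tang stands 2.75 mm from it, away from the cam (holder +x). The socket is 28 mm deep.
- liners (a point): Middle of the two sprung hard liners in the socket, 6 mm below its mouth, that grip the top of the tang on its y faces. Straight up the stake holds with 35 to 55 N; leaned about the holder's y axis towards the cam and away, 0.06 to 0.10 rad each way, and eased up 1 to 2 mm a stroke, it needs much less. It is loose after 10 mm of lift, out after 28 mm.
- calliper: Steel calliper, 200 mm long, 6 mm thick, lying loose on the bench to the right of the holder; leave it.
- rawhide_mallet: Mallet, 240 mm long, 40 mm high, lying loose at the bench's front left; leave it.
- handpiece_tip (a point): Lower end of a fixed handpiece, 20 mm thick, that hangs over the bench right of the work from 0.52 to 0.37 m up. The lamp's head (disc of 90 mm radius, 0.69 to 0.86 m up, at x 0.45, y -0.18) and bar (0.71 m up, from there to x 0.60, y 0.28, then sloping down to x 0.78, y 0.36) are fixed too: an arm coming from the right draws in first, so that its elbow passes short of them.
Mind the look-alikes: they are no part of the job. Leave any orange look-alike of the key alone.

How it is judged:
On the way, in this order (a step that is already met when the one before it is completed fails the run):
1. the key stands in the cam's socket, at least 13 mm deep (z of key in the frame of cam_socket below -0.013 m and horizontal distance between key and cam_socket below 0.005 m and angle between key's own z axis and vertical below 0.3 rad), for 0.1 s.
2. the cam is turned to release the jaw (all of step 1 and value of joint cam above 1.05 rad), for 0.1 s.
3. held by its head and still in the socket, the stake leans towards the cam by more than 0.045 rad (z of stake in the frame of socket_mouth below -0.012 m and angle between stake's own z axis and vertical above 0.045 rad and contact force between the fingers and stake above 3 N and x of stake_head in the frame of socket_mouth below 0 m), for 0.04 s.
4. still in the socket, the stake leans away from the cam by more than 0.045 rad (z of stake in the frame of socket_mouth below -0.012 m and angle between stake's own z axis and vertical above 0.045 rad and contact force between the fingers and stake above 3 N and x of stake_head in the frame of socket_mouth above 0 m), for 0.04 s.
5. risen by 3 to 14 mm, so still in the liners or just out of them, the stake leans towards the cam by more than 0.045 rad again (z of stake in the frame of socket_mouth between -0.025 and -0.014 m and angle between stake's own z axis and vertical above 0.045 rad and contact force between the fingers and stake above 3 N and x of stake_head in the frame of socket_mouth below 0 m), for 0.04 s.
At the end, for the whole second after the job is handed in: The robot holds the stake by itself, still and upright (within 0.2 rad), the lower end of its tang 3 to 50 mm above the socket's mouth and within 40 mm of it sideways, touching neither holder nor key; the cam stands released (over 1.05 rad) with the key at least 13 mm deep in it, let go (all of step 2 and z of stake in the frame of socket_mouth between 0.003 and 0.05 m and horizontal distance between stake and socket_mouth below 0.04 m and angle between stake's own z axis and vertical below 0.2 rad and linear speed of stake below 0.02 m/s and contact force between the fingers and stake above 3 N and contact force between stake and holder below 0.2 N and contact force between each of stake, the fingers and key below 0.2 N); the arm keeps its last pose, push and grip.
It fails at once if the calliper is moved by more than 30 mm (distance of calliper from where it was at the start of the episode above 0.03 m).
It fails at once if the mallet is moved by more than 30 mm (distance of rawhide_mallet from where it was at the start of the episode above 0.03 m).
It also fails if it takes over 69 s, if anything falls off the work surface, if the arm or the gripper's body presses on something with over 40 N, if the wrist force passes 120 N, or if a joint passes its speed limit or range.

## Robot

A 6-joint arm with a two-finger parallel gripper is mounted at the origin on a cart in front of the work surface, level with it; the furniture and walls round the work are solid. World frame = base frame: x ahead of the robot, y to its left, z up, the work surface at z = 0. Lengths are in m, angles in rad, forces in N, time in s.
With the tool pointing down it reaches from about 0.275 to 0.85 m from the base axis. Payload 19 kg.
Tool frame: the origin (TCP) lies between the finger pads; the fingertips stand 25 mm ahead of it and the grasp point (between the pads) lies 6 mm ahead of it (robot.tcp_to_tips is the distance from the TCP to the fingertips, in m); z points along the fingers, y is the line along which they close (so a half turn about z gives the same grasp; the last joint's range is limited). The gripper opens to 85 mm and grips with 20 to 120 N. Pads are 22 mm wide; open, the fingers measure 114 mm over their backs; the gripper's body (76 mm by 85 mm) begins 54 mm behind the grasp point. The pads swing forward as they close: fully open they stand 13 mm farther back than shut.
Start: joints at [1.173, 0.15, 1.437, -0, 1.554, -0.134], TCP at [0.15, 0.555, 0.256] pointing down, gripper open.
Joint ranges: [-2.8, 2.8], [-0.68, 2.1], [0.12, 2.68], [-1.39, 4.53], [0.16, 2.79], [-2.81, 2.81]. Speed limits (rad/s): [1.89, 1.89, 2.22, 3.01, 3.01, 3.01].

## Interface

Orientations are given as a unit quaternion [x, y, z, w].
In Python, from bench import get_state, cams, robot gives the robot as it stands.
- The arm moves only by the shell command python3 -m pendant 'ROWS'. ROWS is a JSON object whose one key "commands" holds a list of rows, each an object of numbers: "dx", "dy", "dz": the shift along the tool's x, y, z in cm; "ax", "ay", "az": the turn, a rotation vector about the tool's x, y, z in rad; "hand": the closure, from 0 (fully open) to 1 (shut). In form: {"commands": [{"dx": .., "dy": .., "dz": .., "ax": .., "ay": .., "az": .., "hand": ..}, ...]}. A call has exactly 5 rows; each row is the pose to reach, as a shift and turn from the pose commanded when the call began, along the tool's axes at that moment; what a row does not reach only later rows make up. A row lasts 1/12 s, in which the tool goes at most 41.7 mm and 7.16 degrees, less where a joint would pass 70% of its speed; a pose out of reach is approached as far as the arm can. A call with a gripper value outside its range is refused whole. The fingers move at their own pace and stop on an object; the grip force is fixed at half the most. Time passes only in rows, so rows that repeat a pose let the fingers close, or fill a call up. It gives the time, the measured TCP pose, the force, the opening and the grip force at its end, in the units of the state.
- get_state(): the state, without advancing time (a new reading comes with each control period).
- cams.snapshot(name): name is "scene" or "side" or "wrist"; returns the picture (420x560x3 uint8, blue, green, red); there is no depth.
- cams.camera_info(name): a dict with "intrinsics" (3x3 intrinsics, pixels), "T" (4x4, takes a point from camera to world coordinates); the wrist camera has in their place "hand_eye" (4x4, takes a point from camera to tool coordinates, whose origin is the TCP and whose axes are the flange's). Camera axes: x right, y down, z forward; pixel columns grow to the right and rows downward; lengths in m; the calibration is good to about 2 mm. A picture is of the moment at which its call begins: read the wrist's pose just before it. camera_info takes no time and is no camera call.
- robot.hand_in(): hands the job in; it is judged then, once.
The state is a dict: "time": time; "joints": joint angles; "qvel": joint speeds; "effort": joint torques, N m; "eef_pos": TCP position; "tcp_rot": TCP orientation; "wrist_force": force on the tool from outside, world axes, zero at the start; "wrist_torque": the same for the moment, N m; "width": finger opening in m; "finger_force": force on a finger pad.
Only numpy, scipy, OpenCV 4.12 (cv2) and the standard library are available. Lean on these libraries where they do the work, as an engineer would, in place of code of your own. Each camera call takes 0.05 s, during which the arm holds its last target. There are 200 camera calls.

## Working session

There is one attempt and no reset: what is moved stays moved. The work goes in short steps, Python scripts to look and compute and a shell command to move; the robot and the scene stay as the last step left them, time stands still between calls to the robot, and variables do not carry over. Pictures are saved under pics/ and viewed, at most 10 in all, crops included, and the job is handed in when it is done.

```bash
ls; mkdir -p pics; python3 - <<'E'
from bench import get_state,cams,robot
import cv2,numpy as np
s=get_state();print(s)
a=cams.snapshot("scene");b=cams.snapshot("side")
cv2.imwrite("pics/scene.png",a);cv2.imwrite("pics/side.png",b)
w=cams.snapshot("wrist");cv2.imwrite("pics/wrist.png",w)
for n in("scene","side","wrist"):print(n,cams.camera_info(n))
E
```

```text
pics
{'time': 0.0, 'joints': array([ 1.17300338e+00,  1.50994968e-01,  1.43803963e+00, -3.76512740e-05,
        1.55379900e+00, -1.34027497e-01]), 'qvel': array([-0.00068276,  0.00078087, -0.0025653 ,  0.00180597, -0.00028896,
        0.00133289]), 'effort': array([-5.61241704e-04, -7.13054752e+01, -5.70859408e+01, -2.05776964e-04,
        8.91617616e-03,  4.89837419e-05]), 'eef_pos': array([0.14987143, 0.55489564, 0.25566605]), 'tcp_rot': array([ 1.31500394e-01,  9.91315924e-01, -6.03613969e-04, -1.44891970e-04]), 'wrist_force': array([ 0.56525579,  0.98582706, -0.86450298]), 'wrist_torque': array([-0.00522844, -0.01275308, -0.02671625]), 'finger_force': 0.0, 'width': 0.0857404724026782}
scene {'intrinsics': array([[448.66426968,   0.        , 283.71547836],
       [  0.        , 448.66426968, 209.94030741],
       [  0.        ,   0.        ,   1.        ]]), 'T': array([[ 0.86612057, -0.32523404,  0.37954969,  0.10165477],
       [-0.49965274, -0.54285275,  0.67502447, -0.47618474],
       [-0.01350134, -0.77429563, -0.63268001,  0.81666467],
       [ 0.        ,  0.        ,  0. 
[... 280 characters left out ...]
40469,  0.56280192, -0.82295961,  1.33624711],
       [-0.01476758, -0.82469836, -0.56537999,  1.00397913],
       [ 0.        ,  0.        ,  0.        ,  1.        ]])}
wrist {'intrinsics': array([[368.76128773,   0.        , 274.57597988],
       [  0.        , 368.76128773, 202.10932823],
       [  0.        ,   0.        ,   1.        ]]), 'hand_eye': array([[ 3.69815250e-04, -9.57290712e-01, -2.89126887e-01,
         7.30988798e-02],
       [ 9.99999506e-01,  8.71983917e-05,  9.90363990e-04,
         3.96353594e-04],
       [-9.22854849e-04, -2.89127110e-01,  9.57290271e-01,
        -1.17601202e-01],
       [ 0.00000000e+00,  0.00000000e+00,  0.00000000e+00,
         1.00000000e+00]])}
```

View pics/scene.png

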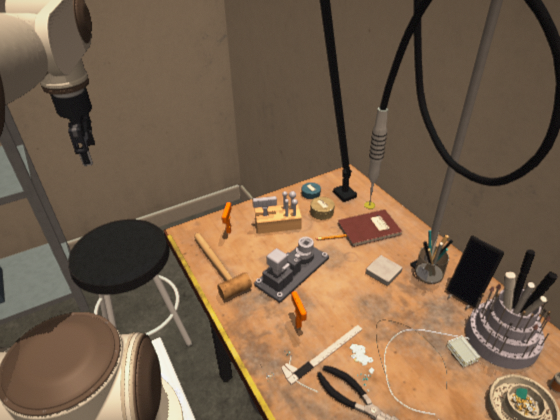

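View pics/side.png

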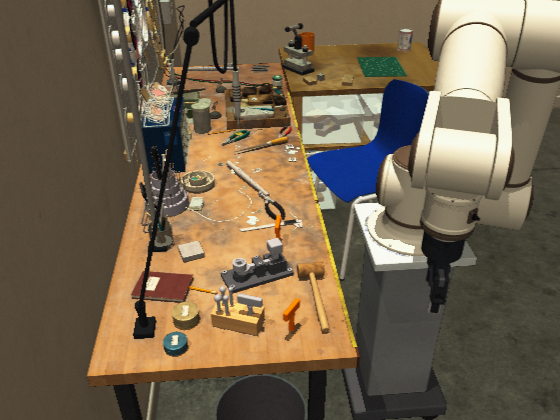

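Scene view: holder at ~(293,268), with stake head (277,262) and cam hub (305,247). The punch stand is at (278,215), with the grey key crossbar at (265,202) and punches at (290,200). The side view shows the same things: stake (274,246), hub (239,264), stand (238,316), key bar (249,300). Key candidates are the grey T in the stand and orange T's at scene (227,218) and (298,310). The grey one, standing in the wooden stand, fits the description. I'll confirm it with an enlarged crop.

```bash
python3 - <<'E'
import cv2,numpy as np
a=cv2.imread("pics/scene.png")[180:300,240:340];b=cv2.imread("pics/side.png")[230:340,200:300]
f=lambda i:cv2.resize(i,(400,480),interpolation=cv2.INTER_CUBIC)
b=cv2.imread("pics/side.png")[230:350,200:300]
m=np.hstack([f(a),f(b)])
for k in range(0,800,80):cv2.line(m,(k,0),(k,6),(0,255,0),1)
for k in range(0,480,80):cv2.line(m,(0,k),(6,k),(0,255,0),1)
cv2.imwrite("pics/c1.png",m)
E
```

```text
(no output)
```

View pics/c1.png

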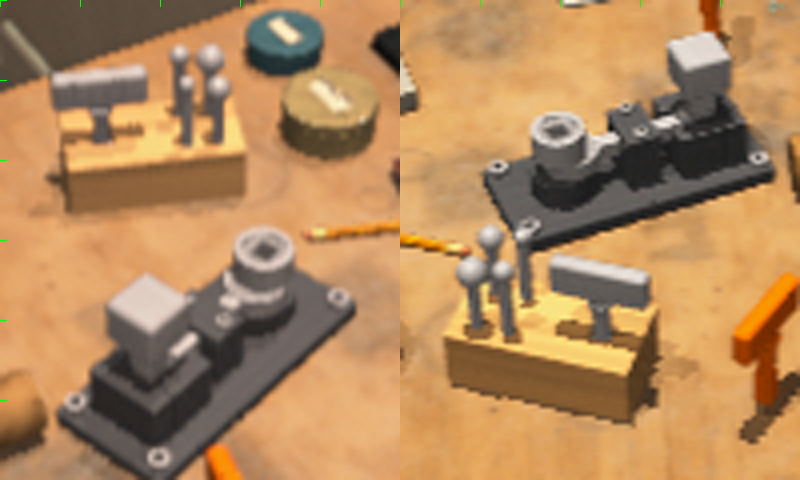

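The crop confirms it: grey T-key in the wooden stand, beside four ball punches. Now triangulating the points.

```bash
cat > h.py <<'E'
import numpy as np
from bench import get_state,cams,robot
from scipy.spatial.transform import Rotation as R
def T_of(name,s=None):
    c=cams.camera_info(name)
    if name!="wrist": return c["intrinsics"],c["T"]
    s=s or get_state(); T=np.eye(4);T[:3,:3]=R.from_quat(s["tcp_rot"]).as_matrix();T[:3,3]=s["eef_pos"]
    return c["intrinsics"],T@c["hand_eye"]
def ray(K,T,p):
    d=T[:3,:3]@np.linalg.solve(K,[p[0],p[1],1.]);return T[:3,3],d/np.linalg.norm(d)
def plane(KT,p,z):
    o,d=ray(*KT,p);return o+d*(z-o[2])/d[2]
def tri(KT1,p1,KT2,p2):
    (a,d),(b,e)=ray(*KT1,p1),ray(*KT2,p2)
    t=np.linalg.lstsq(np.c_[d,-e],b-a,rcond=None)[0]
    x,y=a+d*t[0],b+e*t[1];return (x+y)/2,np.linalg.norm(x-y)
def proj(KT,X):
    K,T=KT;c=K@(np.linalg.inv(T)@np.r_[X,1])[:3];return c[:2]/c[2]
E
python3 - <<'E'
from h import *
np.set_printoptions(precision=4,suppress=True)
S,D=T_of("scene"),T_of("side")
f=lambda p:(p[0]/4+240,p[1]/4+180)
g=lambda p:((p[0]-400)/4+200,p[1]/4+230)
P={"hub":((263,246),(558,129),.0655),"stake":((147,292),(699,50),.1),"keytop":((99,76),(601,267),.095),"keyL":((53,77),(650,273),.095),"keyR":((146,73),(553,259),.095)}
for n,(p,q,z) in P.items():
    print(n,tri(S,f(p),D,g(q)),plane(S,f(p),z),plane(D,g(q),z))
for n,p in dict(scA=(75,402),scB=(158,458),scC=(338,297)).items():print(n,plane(S,f(p),.014))
for n,p in dict(a=(498,168),b=(529,226),c=(758,158)).items():print(n,plane(D,g(p),.014))
# stand base corners
for n,p in dict(a=(68,209),b=(245,190)).items():print("stand",n,plane(S,f(p),0))
for n,p in dict(a=(628,420),b=(449,382)).items():print("standside",n,plane(D,g(p),0))
for n,p in dict(o1=(227,232),o2=(301,328)).items():print(n,plane(S,p,0))
E
```

```text
hub (array([0.5378, 0.193 , 0.0649]), np.float64(0.0003671839320620663)) [0.5376 0.1925 0.0655] [0.5376 0.1938 0.0655]
stake (array([0.4396, 0.162 , 0.1015]), np.float64(0.0016933595560886905)) [0.4412 0.1633 0.1   ] [0.4387 0.1605 0.1   ]
keytop (array([0.5151, 0.3608, 0.0931]), np.float64(0.0011230398811765637)) [0.5146 0.3586 0.095 ] [0.5145 0.3632 0.095 ]
keyL (array([0.4864, 0.3719, 0.0961]), np.float64(0.0022141021007946846)) [0.4882 0.3732 0.095 ] [0.4853 0.3712 0.095 ]
keyR (array([0.544 , 0.3494, 0.0916]), np.float64(0.0011866586016815639)) [0.5426 0.3456 0.095 ] [0.5434 0.3534 0.095 ]
scA [0.4001 0.1814 0.014 ]
scB [0.4214 0.1192 0.014 ]
scC [0.5832 0.1746 0.014 ]
a [0.5814 0.1698 0.014 ]
b [0.5607 0.2319 0.014 ]
c [0.3996 0.1763 0.014 ]
stand a [0.4815 0.3495 0.    ]
stand b [0.5948 0.3045 0.    ]
standside a [0.5031 0.3995 0.    ]
standside b [0.6138 0.3573 0.    ]
o1 [0.4118 0.3923 0.    ]
o2 [0.4211 0.0243 0.    ]
```

```bash
python3 -m pendant '{"commands":[{"dx":-4,"dy":-0.9,"dz":0.5,"az":0.02,"hand":0},{"dx":-8,"dy":-1.8,"dz":1,"az":0.04,"hand":0},{"dx":-12,"dy":-2.7,"dz":1.5,"az":0.06,"hand":0},{"dx":-16,"dy":-3.6,"dz":2,"az":0.08,"hand":0},{"dx":-20,"dy":-4.5,"dz":2.8,"az":0.108,"hand":0}]}'
python3 - <<'E'
from h import *
S,D=T_of("scene"),T_of("side")
print(tri(S,(372,160),D,(236,113)))
E
```

```text
(array([ 0.52744982, -0.00907659,  0.41270148]), np.float64(0.007784418587432403))schema error: expected keys dx, dy, dz, ax, ay, az, hand
```

```bash
python3 -m pendant '{"commands":[{"dx":-4,"dy":-0.9,"dz":0.5,"ax":0,"ay":0,"az":0.02,"hand":0},{"dx":-8,"dy":-1.8,"dz":1,"ax":0,"ay":0,"az":0.04,"hand":0},{"dx":-12,"dy":-2.7,"dz":1.5,"ax":0,"ay":0,"az":0.06,"hand":0},{"dx":-16,"dy":-3.6,"dz":2,"ax":0,"ay":0,"az":0.08,"hand":0},{"dx":-20,"dy":-4.5,"dz":2.8,"ax":0,"ay":0,"az":0.108,"hand":0}]}'
python3 - <<'E'
from h import *
print(get_state()["joints"])
s=get_state();M=R.from_quat(s["tcp_rot"]).as_matrix();print(M.T@(np.array([.515,.361,.2])-s["eef_pos"]))
E
```

```text
time: 0.57
eef_pos: [0.3327, 0.4584, 0.2284]
tcp_rot: [0.185, 0.983, 0.0, 0.0]
wrist_force: [1.6, 0.8, -0.4]
width: 0.085
finger_force: 0.0
[ 8.07053190e-01  1.43092475e-01  1.50201295e+00 -4.35105935e-05
  1.49594533e+00 -3.91486462e-01]
[-0.2052791  -0.02442402  0.02846807]
```

```bash
python3 -m pendant '{"commands":[{"dx":-4.1,"dy":-0.5,"dz":0.6,"ax":0,"ay":0,"az":0,"hand":0},{"dx":-8.2,"dy":-1,"dz":1.2,"ax":0,"ay":0,"az":0,"hand":0},{"dx":-12.3,"dy":-1.5,"dz":1.8,"ax":0,"ay":0,"az":0,"hand":0},{"dx":-16.4,"dy":-2,"dz":2.4,"ax":0,"ay":0,"az":0,"hand":0},{"dx":-20.5,"dy":-2.4,"dz":2.8,"ax":0,"ay":0,"az":0,"hand":0}]}'
python3 - <<'E'
from h import *
import cv2
s=get_state();np.save("s1.npy",s,allow_pickle=True);print(s["qvel"],s["eef_pos"])
w=cams.snapshot("wrist");cv2.imwrite("pics/w1.png",w)
E
```

```text
time: 0.98
eef_pos: [0.5149, 0.3612, 0.1996]
tcp_rot: [0.185, 0.983, -0.0, -0.0]
wrist_force: [-0.5, 1.4, -0.4]
width: 0.0853
finger_force: 0.0
[-0.66889364  0.48366147 -0.52285455  0.00210752  0.02823851 -0.6657524 ] [0.5148745  0.36116193 0.19955863]
```

View pics/w1.png

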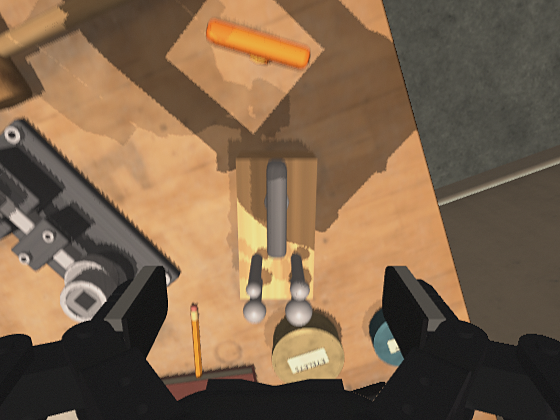

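```bash
python3 - <<'E'
from h import *
import cv2
np.set_printoptions(precision=4,suppress=True)
s=np.load("s1.npy",allow_pickle=True).item();W=T_of("wrist",s)
w=cv2.imread("pics/w1.png");g=w[150:265,262:296].astype(int)
sat=g.max(2)-g.min(2)
m=(sat<40)&(g.mean(2)>60)
ys=np.where(m.sum(1)>5)[0]+150;xs=[(y+150,np.where(m[y])[0].min()+262,np.where(m[y])[0].max()+262) for y in range(5,110,15)]
print(ys.min(),ys.max(),xs)
print(g[:,15].mean(1).astype(int)[:30])
M=R.from_quat(s["tcp_rot"]).as_matrix()
print(get_state()["eef_pos"])
for p in((277.5,255.5),(277.5,166),(277,207)):
    X=plane(W,p,.095);print(X,M.T@(X-s["eef_pos"]))
for n,p in dict(cam=(84,300)).items():X=plane(W,p,.0655);print(n,X)
E
```

```text
Traceback (most recent call last):
ValueError: zero-size array to reduction operation minimum which has no identity
```

```bash
python3 - <<'E'
from h import *
import cv2
np.set_printoptions(precision=4,suppress=True)
s=np.load("s1.npy",allow_pickle=True).item();W=T_of("wrist",s)
w=cv2.imread("pics/w1.png").astype(int)
for y in (170,185,200,215,230,245):print(y,(w[y,262:296,0]-w[y,262:296,2]).tolist())
print(w[154:180,277].mean(1).astype(int),w[245:262,277].mean(1).astype(int))
M=R.from_quat(s["tcp_rot"]).as_matrix()
for p in((277.5,255.5),(277.5,166),(277,207)):
    X=plane(W,p,.095);print(X,M.T@(X-s["eef_pos"]))
print("cam",plane(W,(84,300),.0655))
E
```

```text
170 [-68, -68, -68, -70, -30, -4, -8, -11, -9, -8, -10, -10, -11, -10, -10, -10, -11, -10, -11, -10, -10, -10, -8, -6, -14, -68, -78, -77, -78, -77, -83, -86, -87, -89]
185 [-66, -66, -69, -72, -33, -6, -10, -11, -12, -15, -13, -15, -14, -14, -14, -16, -17, -17, -17, -16, -15, -14, -13, -11, -3, -78, -77, -76, -78, -80, -83, -85, -90, -89]
200 [-67, -73, -28, -7, -8, -8, -11, -12, -11, -13, -14, -13, -14, -15, -15, -14, -16, -15, -16, -16, -15, -13, -14, -12, -9, -11, -24, -71, -80, -79, -84, -87, -87, -89]
215 [-67, -67, -67, -71, -54, -4, -10, -13, -12, -13, -14, -13, -14, -15, -16, -15, -16, -17, -16, -15, -15, -13, -12, -6, -19, -82, -78, -78, -77, -80, -84, -85, -87, -88]
230 [-92, -94, -92, -99, -108, -14, -5, -12, -12, -13, -13, -14, -13, -14, -15, -16, -16, -17, -17, -15, -15, -13, -13, -5, -33, -82, -79, -78, -78, -81, -85, -86, -88, -89]
245 [-95, -94, -92, -98, -108, -24, -5, -10, -11, -13, -14, -14, -14, -15, -14, -15, -15, -15, -17, -16, -14, -13, -11, 1, -66, -123, -116, -113, -113, -108, -104, -102, -97, -98]
[ 70  69  71  70  71  70  73  75  73  74  78  81  84  86  89  91  93  93
  93  93  93  94  93  96 108 122] [125 125 125 124 124 125 124 124 123 123 119 121 142 160 169 180 186]
[0.5443 0.3524 0.095 ] [-0.0306  0.0026  0.1045]
[0.4886 0.374  0.095 ] [0.0291 0.0025 0.1046]
[0.513  0.3642 0.095 ] [0.0028 0.0022 0.1046]
cam [0.5379 0.1944 0.0655]
```

Wrist view: the key bar runs vertically in the image, rows 162–255 at column 277, so it is aligned and 2 mm off in tool y. The cam socket is at (84,300), which agrees with triangulation to 2 mm. Descending.

```bash
python3 -m pendant '{"commands":[{"dx":0,"dy":0.2,"dz":3,"ax":0,"ay":0,"az":0,"hand":0},{"dx":0,"dy":0.2,"dz":6,"ax":0,"ay":0,"az":0,"hand":0},{"dx":0,"dy":0.2,"dz":9,"ax":0,"ay":0,"az":0,"hand":0},{"dx":0,"dy":0.2,"dz":11,"ax":0,"ay":0,"az":0,"hand":0},{"dx":0,"dy":0.2,"dz":11.2,"ax":0,"ay":0,"az":0,"hand":0.3}]}'
python3 -m pendant '{"commands":[{"dx":0,"dy":0,"dz":0,"ax":0,"ay":0,"az":0,"hand":1},{"dx":0,"dy":0,"dz":0,"ax":0,"ay":0,"az":0,"hand":1},{"dx":0,"dy":0,"dz":0,"ax":0,"ay":0,"az":0,"hand":1},{"dx":0,"dy":0,"dz":0,"ax":0,"ay":0,"az":0,"hand":1},{"dx":0,"dy":0,"dz":0,"ax":0,"ay":0,"az":0,"hand":1}]}'
```

```text
time: 1.45
eef_pos: [0.5125, 0.3636, 0.0838]
tcp_rot: [0.185, 0.983, -0.002, -0.003]
wrist_force: [-0.3, -0.4, -0.8]
width: 0.0757
finger_force: 0.0
time: 1.87
eef_pos: [0.5145, 0.3647, 0.0895]
tcp_rot: [0.185, 0.983, 0.0, 0.001]
wrist_force: [-4.9, -6.8, 15.1]
width: 0.0124
finger_force: 33.1
```

```bash
python3 -m pendant '{"commands":[{"dx":0,"dy":0,"dz":0,"ax":0,"ay":0,"az":0,"hand":1},{"dx":0,"dy":0,"dz":0,"ax":0,"ay":0,"az":0,"hand":1},{"dx":0,"dy":0,"dz":-1,"ax":0,"ay":0,"az":0,"hand":1},{"dx":0,"dy":0,"dz":-2.5,"ax":0,"ay":0,"az":0,"hand":1},{"dx":0,"dy":0,"dz":-4,"ax":0,"ay":0,"az":0,"hand":1}]}'
python3 -m pendant '{"commands":[{"dx":0,"dy":0,"dz":-1.5,"ax":0,"ay":0,"az":0,"hand":1},{"dx":0,"dy":0,"dz":-3,"ax":0,"ay":0,"az":0,"hand":1},{"dx":0,"dy":0,"dz":-4,"ax":0,"ay":0,"az":0,"hand":1},{"dx":0,"dy":0,"dz":-4,"ax":0,"ay":0,"az":0,"hand":1},{"dx":0,"dy":0,"dz":-4,"ax":0,"ay":0,"az":0,"hand":1}]}'
python3 - <<'E'
from h import *
s=get_state();M=R.from_quat(s["tcp_rot"]).as_matrix();print(s["eef_pos"],M.T@(np.array([.5378,.1935,.170])-s["eef_pos"]))
E
```

```text
time: 2.28
eef_pos: [0.514, 0.3645, 0.1293]
tcp_rot: [0.185, 0.983, -0.0, -0.0]
wrist_force: [0.2, 0.9, -2.2]
width: 0.012
finger_force: 58.7
time: 2.7
eef_pos: [0.5143, 0.3646, 0.1687]
tcp_rot: [0.185, 0.983, 0.0, 0.0]
wrist_force: [0.4, -1.1, -2.8]
width: 0.0119
finger_force: 58.7
[0.51427153 0.36463602 0.16866541] [-0.08408124 -0.15090181 -0.00137731]
```

```bash
python3 -m pendant '{"commands":[{"dx":-1,"dy":-3.5,"dz":-0.5,"ax":0,"ay":0,"az":0.1,"hand":1},{"dx":-3,"dy":-7,"dz":-1,"ax":0,"ay":0,"az":0.22,"hand":1},{"dx":-5,"dy":-10.5,"dz":-1,"ax":0,"ay":0,"az":0.34,"hand":1},{"dx":-7,"dy":-13.5,"dz":-1,"ax":0,"ay":0,"az":0.46,"hand":1},{"dx":-8.4,"dy":-15.1,"dz":-1,"ax":0,"ay":0,"az":0.58,"hand":1}]}'
python3 -m pendant '{"commands":[{"dx":0,"dy":0,"dz":0,"ax":0,"ay":0,"az":0.12,"hand":1},{"dx":0,"dy":0,"dz":0,"ax":0,"ay":0,"az":0.22,"hand":1},{"dx":0,"dy":0,"dz":0,"ax":0,"ay":0,"az":0.288,"hand":1},{"dx":0,"dy":0,"dz":0,"ax":0,"ay":0,"az":0.288,"hand":1},{"dx":0,"dy":0,"dz":0,"ax":0,"ay":0,"az":0.288,"hand":1}]}'
python3 - <<'E'
from h import *
import cv2
s=get_state();np.save("s2.npy",s,allow_pickle=True);print(s["qvel"],s["eef_pos"],R.from_quat(s["tcp_rot"]).as_matrix())
w=cams.snapshot("wrist");a=cams.snapshot("scene");b=cams.snapshot("side")
for n,i in zip(("w2","sc2","sd2"),(w,a,b)):cv2.imwrite(f"pics/{n}.png",i)
f=lambda i:cv2.resize(i,(400,280),interpolation=cv2.INTER_CUBIC)
m=np.vstack([np.hstack([f(a[160:265,240:390]),f(b[180:285,165:315])]),np.hstack([f(w[140:420,80:480]),f(w[200:350,174:374])])])
cv2.imwrite("pics/m2.png",m)
E
```

```text
time: 3.12
eef_pos: [0.5373, 0.1902, 0.1775]
tcp_rot: [0.461, 0.887, -0.001, -0.0]
wrist_force: [0.4, 0.3, -1.8]
width: 0.0124
finger_force: 59.0
time: 3.53
eef_pos: [0.5373, 0.1933, 0.1775]
tcp_rot: [0.58, 0.815, -0.001, -0.0]
wrist_force: [0.2, 0.4, -2.2]
width: 0.0123
finger_force: 59.0
[ 0.00341806 -0.00081577 -0.00470056 -0.00090228  0.00298716 -0.02113472] [0.53730226 0.19330344 0.17746964] [[-3.27319984e-01  9.44912699e-01 -1.27241639e-03]
 [ 9.44913553e-01  3.27319792e-01 -3.62240776e-04]
 [ 7.42011597e-05 -1.32089214e-03 -9.99999125e-01]]
```

View pics/m2.png

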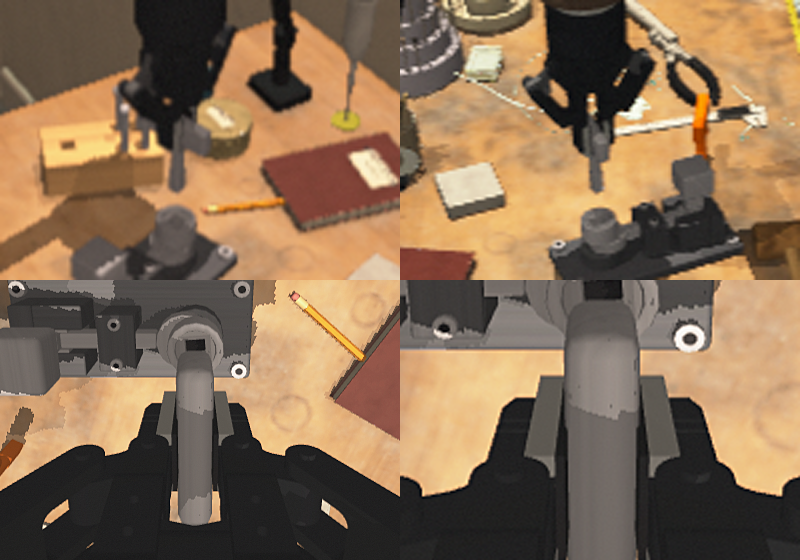

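Key is in the gripper. In the wrist view the hub is at ~(271,202), and the base plate edges are parallel to the tool axes, so the angle is aligned. Checking offsets.

```bash
python3 - <<'E'
from h import *
import cv2
np.set_printoptions(precision=4,suppress=True)
s=np.load("s2.npy",allow_pickle=True).item();W=T_of("wrist",s);M=R.from_quat(s["tcp_rot"]).as_matrix();e=s["eef_pos"]
w=cv2.imread("pics/w2.png");g=cv2.cvtColor(w,cv2.COLOR_BGR2GRAY)
for p in((271,202),):X=plane(W,p,.0655);print("hub",X,M.T@(X-e))
for p in((275,212),(274,385)):X=plane(W,p,e[2]+.0065);print("bar",M.T@(X-e))
# key lower end, scene/side (crop scale 2.667)
k=2.6667
S,D=T_of("scene"),T_of("side")
ps=(176/k+240,188/k+160);pd=((597-400)/k+165,190/k+180)
X,d=tri(S,ps,D,pd);print("keyend",X,d,M.T@(X-e))
hs=(176/k+240,219/k+160);hd=((602-400)/k+165,216/k+180)
X,d=tri(S,hs,D,hd);print("hub2",X,d)
cv2.imwrite("pics/z.png",cv2.resize(w[150:260,215:325],(600,600),interpolation=cv2.INTER_CUBIC))
E
```

```text
hub [0.5343 0.1971 0.0655] [ 0.0046 -0.0015  0.112 ]
bar [ 0.037   0.001  -0.0065]
bar [-0.0304  0.0007 -0.0065]
keyend [0.5373 0.192  0.102 ] 0.00011656243835744118 [-0.0012 -0.0003  0.0755]
hub2 [0.5351 0.1894 0.0665] 0.0023054692816933823
```

View pics/z.png

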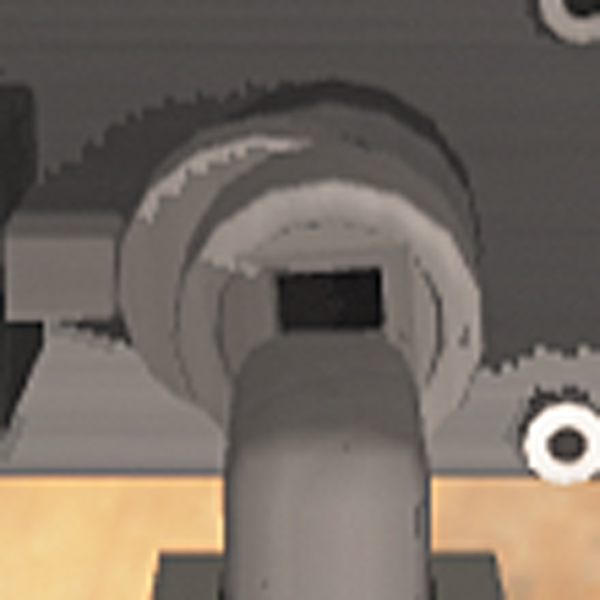

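Hub circle centre refined to (275.5,211), so hub and key axes agree to within ~1 mm (bevel takes 3.5 mm). Lowering.

```bash
python3 -m pendant '{"commands":[{"dx":0,"dy":0.05,"dz":1,"ax":0,"ay":0,"az":0,"hand":1},{"dx":0,"dy":0.05,"dz":2,"ax":0,"ay":0,"az":0,"hand":1},{"dx":0,"dy":0.05,"dz":3,"ax":0,"ay":0,"az":0,"hand":1},{"dx":0,"dy":0.05,"dz":3.5,"ax":0,"ay":0,"az":0,"hand":1},{"dx":0,"dy":0.05,"dz":3.6,"ax":0,"ay":0,"az":0,"hand":1}]}'
python3 -m pendant '{"commands":[{"dx":0,"dy":0,"dz":0.2,"ax":0,"ay":0,"az":0,"hand":1},{"dx":0,"dy":0,"dz":0.4,"ax":0,"ay":0,"az":0,"hand":1},{"dx":0,"dy":0,"dz":0.6,"ax":0,"ay":0,"az":0,"hand":1},{"dx":0,"dy":0,"dz":0.8,"ax":0,"ay":0,"az":0,"hand":1},{"dx":0,"dy":0,"dz":0.8,"ax":0,"ay":0,"az":0,"hand":1}]}'
```

```text
time: 4.1
eef_pos: [0.5374, 0.1934, 0.1405]
tcp_rot: [0.581, 0.814, -0.001, -0.001]
wrist_force: [-0.7, -0.4, -1.7]
width: 0.0119
finger_force: 59.0
time: 4.52
eef_pos: [0.538, 0.1936, 0.1341]
tcp_rot: [0.581, 0.814, -0.0, -0.0]
wrist_force: [-0.5, 0.5, -2.3]
width: 0.0122
finger_force: 59.0
```

```bash
python3 -m pendant '{"commands":[{"dx":0,"dy":0,"dz":0.3,"ax":0,"ay":0,"az":0,"hand":1},{"dx":0,"dy":0,"dz":0.6,"ax":0,"ay":0,"az":0,"hand":1},{"dx":0,"dy":0,"dz":0.9,"ax":0,"ay":0,"az":0,"hand":1},{"dx":0,"dy":0,"dz":1.2,"ax":0,"ay":0,"az":0,"hand":1},{"dx":0,"dy":0,"dz":1.2,"ax":0,"ay":0,"az":0,"hand":1}]}'
```

```text
time: 4.93
eef_pos: [0.5378, 0.1935, 0.1215]
tcp_rot: [0.581, 0.814, -0.0, -0.0]
wrist_force: [-0.9, 1.3, -2.9]
width: 0.0119
finger_force: 58.9
```

```bash
python3 -m pendant '{"commands":[{"dx":0,"dy":0,"dz":0,"ax":0,"ay":0,"az":-0.1,"hand":1},{"dx":0,"dy":0,"dz":0,"ax":0,"ay":0,"az":-0.2,"hand":1},{"dx":0,"dy":0,"dz":0,"ax":0,"ay":0,"az":-0.3,"hand":1},{"dx":0,"dy":0,"dz":0,"ax":0,"ay":0,"az":-0.4,"hand":1},{"dx":0,"dy":0,"dz":0,"ax":0,"ay":0,"az":-0.5,"hand":1}]}'
python3 -c "
from h import *;s=get_state();print(s['wrist_torque'],s['joints'])"
python3 -m pendant '{"commands":[{"dx":0,"dy":0,"dz":0,"ax":0,"ay":0,"az":-0.1,"hand":1},{"dx":0,"dy":0,"dz":0,"ax":0,"ay":0,"az":-0.2,"hand":1},{"dx":0,"dy":0,"dz":0,"ax":0,"ay":0,"az":-0.3,"hand":1},{"dx":0,"dy":0,"dz":0,"ax":0,"ay":0,"az":-0.4,"hand":1},{"dx":0,"dy":0,"dz":0,"ax":0,"ay":0,"az":-0.5,"hand":1}]}'
python3 -c "
from h import *;s=get_state();print(s['wrist_torque'],s['joints'])"
```

```text
time: 5.35
eef_pos: [0.5374, 0.1936, 0.122]
tcp_rot: [0.359, 0.933, -0.0, -0.001]
wrist_force: [-6.5, 2.0, 0.3]
width: 0.0118
finger_force: 59.4
[ 0.42045469  1.30649446 -0.27103589] [ 2.10765065e-01  2.24742448e-01  1.62799032e+00  4.29749655e-04
  1.29068996e+00 -6.25129725e-01]
time: 5.77
eef_pos: [0.537, 0.1933, 0.122]
tcp_rot: [0.117, 0.993, -0.001, -0.001]
wrist_force: [-10.3, -1.9, 2.9]
width: 0.012
finger_force: 59.8
[-0.44198927  2.04878785 -0.31368902] [ 2.10608513e-01  2.24561357e-01  1.62829417e+00 -2.54714919e-04
  1.29172588e+00 -1.12521038e+00]
```

```bash
python3 -m pendant '{"commands":[{"dx":0,"dy":0,"dz":0,"ax":0,"ay":0,"az":-0.08,"hand":1},{"dx":0,"dy":0,"dz":0,"ax":0,"ay":0,"az":-0.16,"hand":1},{"dx":0,"dy":0,"dz":0,"ax":0,"ay":0,"az":-0.24,"hand":1},{"dx":0,"dy":0,"dz":0,"ax":0,"ay":0,"az":-0.3,"hand":1},{"dx":0,"dy":0,"dz":0,"ax":0,"ay":0,"az":-0.3,"hand":1}]}'
python3 -c "
from h import *;s=get_state();print(s['wrist_torque'],s['joints'])"
```

```text
time: 6.18
eef_pos: [0.5369, 0.1929, 0.122]
tcp_rot: [-0.032, 0.999, -0.001, -0.002]
wrist_force: [-9.2, -3.9, 4.1]
width: 0.0119
finger_force: 60.0
[-0.88901767  2.18391424 -0.19356846] [ 2.10371548e-01  2.24426288e-01  1.62841795e+00 -8.29569829e-04
  1.29215005e+00 -1.42461057e+00]
```

```bash
python3 -m pendant '{"commands":[{"dx":0,"dy":0,"dz":0,"ax":0,"ay":0,"az":-0.04,"hand":1},{"dx":0,"dy":0,"dz":0,"ax":0,"ay":0,"az":-0.07,"hand":1},{"dx":0,"dy":0,"dz":0,"ax":0,"ay":0,"az":-0.1,"hand":1},{"dx":0,"dy":0,"dz":0,"ax":0,"ay":0,"az":-0.1,"hand":1},{"dx":0,"dy":0,"dz":0,"ax":0,"ay":0,"az":-0.1,"hand":1}]}'
python3 -c "
from h import *;s=get_state();print(s['wrist_torque'],s['joints'])"
```

```text
time: 6.6
eef_pos: [0.5369, 0.1929, 0.122]
tcp_rot: [-0.08, 0.997, -0.001, -0.002]
wrist_force: [-10.5, -5.0, 4.7]
width: 0.012
finger_force: 60.0
[-1.05831551  2.29430221 -0.1834976 ] [ 2.10319992e-01  2.24417665e-01  1.62843524e+00 -9.76935262e-04
  1.29218852e+00 -1.52051825e+00]
```

```bash
python3 -m pendant '{"commands":[{"dx":0,"dy":0,"dz":0,"ax":0,"ay":0,"az":-0.03,"hand":1},{"dx":0,"dy":0,"dz":0,"ax":0,"ay":0,"az":-0.06,"hand":1},{"dx":0,"dy":0,"dz":0,"ax":0,"ay":0,"az":-0.08,"hand":1},{"dx":0,"dy":0,"dz":0,"ax":0,"ay":0,"az":-0.08,"hand":1},{"dx":0,"dy":0,"dz":0,"ax":0,"ay":0,"az":-0.08,"hand":1}]}'
python3 - <<'E'
from h import *
import cv2
s=get_state();print(s['wrist_torque'],s['joints'][5],s['wrist_force'],s['width'])
w=cams.snapshot("wrist");a=cams.snapshot("scene");b=cams.snapshot("side")
f=lambda i:cv2.resize(i,(400,280),interpolation=cv2.INTER_CUBIC)
m=np.vstack([np.hstack([f(a[185:290,240:390]),f(b[200:305,180:330])]),np.hstack([f(w[140:420,80:480]),f(w[150:290,174:374])])])
cv2.imwrite("pics/m3.png",m);cv2.imwrite("pics/w3.png",w)
E
```

```text
time: 7.02
eef_pos: [0.5369, 0.1927, 0.122]
tcp_rot: [-0.12, 0.993, -0.001, -0.002]
wrist_force: [-10.3, -6.7, 4.0]
width: 0.0121
finger_force: 60.1
[-1.20223812  2.27729718 -0.32666055] -1.6003886155904867 [-10.34903189  -6.7431419    4.04600828] 0.012063788520067942
```

View pics/m3.png

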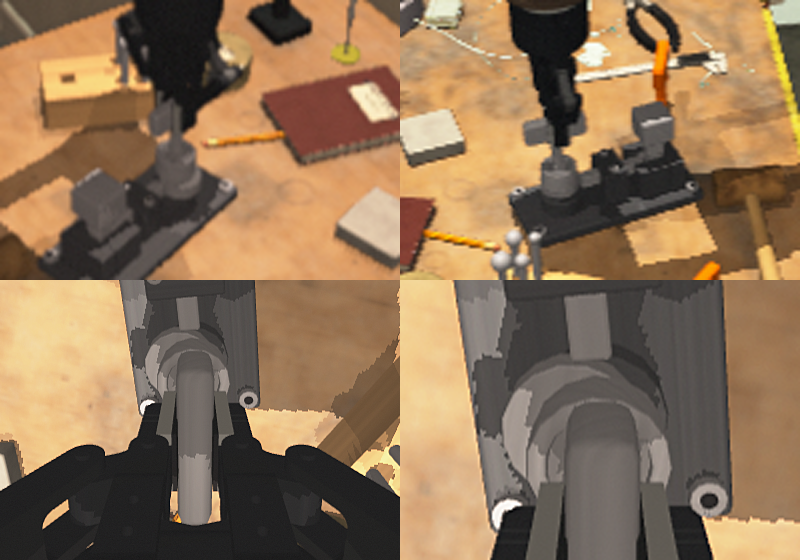

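The key bar is still square in the pads, and at 1.48 rad of hand turn the torque jumped, so the stop is reached. Releasing and rising.

```bash
python3 -m pendant '{"commands":[{"dx":0,"dy":0,"dz":0,"ax":0,"ay":0,"az":0,"hand":0.3},{"dx":0,"dy":0,"dz":0,"ax":0,"ay":0,"az":0,"hand":0.3},{"dx":0,"dy":0,"dz":0,"ax":0,"ay":0,"az":0,"hand":0.3},{"dx":0,"dy":0,"dz":0,"ax":0,"ay":0,"az":0,"hand":0.3},{"dx":0,"dy":0,"dz":0,"ax":0,"ay":0,"az":0,"hand":0.3}]}'
python3 -m pendant '{"commands":[{"dx":0,"dy":0,"dz":-2,"ax":0,"ay":0,"az":0,"hand":0.3},{"dx":0,"dy":0,"dz":-4,"ax":0,"ay":0,"az":0,"hand":0.3},{"dx":0,"dy":0,"dz":-6,"ax":0,"ay":0,"az":0,"hand":0.3},{"dx":0,"dy":0,"dz":-8,"ax":0,"ay":0,"az":0.1,"hand":0.2},{"dx":0,"dy":0,"dz":-9,"ax":0,"ay":0,"az":0.2,"hand":0.1}]}'
python3 - <<'E'
from h import *
s=get_state();M=R.from_quat(s["tcp_rot"]).as_matrix();print(M.T@(np.array([.439,.1605,.215])-s["eef_pos"]),M[:,1])
E
```

```text
time: 7.58
eef_pos: [0.5382, 0.1936, 0.1224]
tcp_rot: [-0.12, 0.993, -0.0, 0.0]
wrist_force: [-0.3, 0.6, -1.0]
width: 0.0599
finger_force: 0.0
time: 8.0
eef_pos: [0.5386, 0.1936, 0.2149]
tcp_rot: [-0.018, 1.0, 0.0, 0.001]
wrist_force: [-0.7, 0.3, 0.9]
width: 0.0764
finger_force: 0.0
[ 0.10075275 -0.02952702 -0.00037215] [-3.61004436e-02  9.99348110e-01  3.35077969e-04]
```

```bash
python3 -m pendant '{"commands":[{"dx":2.5,"dy":-0.7,"dz":0,"ax":0,"ay":0,"az":0.12,"hand":0},{"dx":5,"dy":-1.5,"dz":0,"ax":0,"ay":0,"az":0.24,"hand":0},{"dx":7.5,"dy":-2.2,"dz":0,"ax":0,"ay":0,"az":0.36,"hand":0},{"dx":10,"dy":-3,"dz":0,"ax":0,"ay":0,"az":0.48,"hand":0},{"dx":10.1,"dy":-3,"dz":0,"ax":0,"ay":0,"az":0.6,"hand":0}]}'
python3 -m pendant '{"commands":[{"dx":0,"dy":0,"dz":0,"ax":0,"ay":0,"az":0.12,"hand":0},{"dx":0,"dy":0,"dz":0,"ax":0,"ay":0,"az":0.24,"hand":0},{"dx":0,"dy":0,"dz":0,"ax":0,"ay":0,"az":0.36,"hand":0},{"dx":0,"dy":0,"dz":0,"ax":0,"ay":0,"az":0.48,"hand":0},{"dx":0,"dy":0,"dz":0,"ax":0,"ay":0,"az":0.6,"hand":0}]}'
python3 -m pendant '{"commands":[{"dx":0,"dy":0,"dz":0,"ax":0,"ay":0,"az":0.08,"hand":0},{"dx":0,"dy":0,"dz":0,"ax":0,"ay":0,"az":0.08,"hand":0},{"dx":0,"dy":0,"dz":0,"ax":0,"ay":0,"az":0.08,"hand":0},{"dx":0,"dy":0,"dz":0,"ax":0,"ay":0,"az":0.08,"hand":0},{"dx":0,"dy":0,"dz":0,"ax":0,"ay":0,"az":0.08,"hand":0}]}'
python3 - <<'E'
from h import *
import cv2
s=get_state();np.save("s4.npy",s,allow_pickle=True);print(s["joints"],R.from_quat(s["tcp_rot"]).as_matrix()[:,1])
w=cams.snapshot("wrist");cv2.imwrite("pics/w4.png",w)
E
```

```text
time: 8.42
eef_pos: [0.4354, 0.1587, 0.2126]
tcp_rot: [0.279, 0.96, -0.0, -0.0]
wrist_force: [-0.7, -0.4, 0.4]
width: 0.0854
finger_force: 0.0
time: 8.83
eef_pos: [0.4384, 0.1595, 0.2125]
tcp_rot: [0.55, 0.835, 0.0, 0.0]
wrist_force: [0.3, 0.3, -0.1]
width: 0.0855
finger_force: 0.0
time: 9.25
eef_pos: [0.4384, 0.1595, 0.2123]
tcp_rot: [0.58, 0.815, -0.0, 0.0]
wrist_force: [-0.1, 0.7, -0.9]
width: 0.0852
finger_force: 0.0
[ 1.83614550e-01 -5.84238592e-02  1.74465792e+00 -7.78926770e-05
  1.45534324e+00 -1.49615434e-01] [9.44987822e-01 3.27105513e-01 3.65083181e-06]
```

View pics/w4.png

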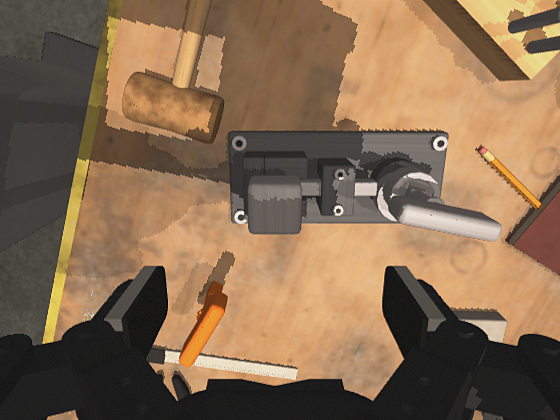

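Wrist view: stake head top at columns 249–301, rows ~180–234. The key stands in the cam, bar (405,212)–(500,230). The calliper and mallet are untouched.

```bash
python3 - <<'E'
from h import *
import cv2
np.set_printoptions(precision=4,suppress=True)
s=np.load("s4.npy",allow_pickle=True).item();W=T_of("wrist",s);M=R.from_quat(s["tcp_rot"]).as_matrix();e=s["eef_pos"]
for p in((249,208),(301,208),(275,234),(275,181),(275,176)):X=plane(W,p,.1);print(p,X,M.T@(X-e))
for p in ((440,143),(239,143),(240,217),(338,211),(340,174)):X=plane(W,p,.014 if p[0]!=338 and p[0]!=340 else .056);print(p,X,M.T@(X-e))
g=cv2.imread("pics/w4.png").mean(2).astype(int);print(g[165:245,275].tolist());print(g[205,240:310].tolist())
E
```

```text
(249, 208) [0.4232 0.1547 0.1   ] [ 0.0004 -0.0159  0.1123]
(301, 208) [0.4554 0.1658 0.1   ] [0.0004 0.0182 0.1123]
(275, 234) [0.4453 0.143  0.1   ] [-0.0178  0.0012  0.1123]
(275, 181) [0.4334 0.1774 0.1   ] [0.0185 0.0011 0.1123]
(275, 176) [0.4323 0.1805 0.1   ] [0.0218 0.0011 0.1123]
(440, 143) [0.5623 0.2355 0.014 ] [0.0312 0.142  0.1983]
(239, 143) [0.4003 0.1793 0.014 ] [ 0.0312 -0.0295  0.1983]
(240, 217) [0.4212 0.1159 0.014 ] [-0.0356 -0.0305  0.1983]
(338, 211) [0.4913 0.1608 0.056 ] [-0.0161  0.0504  0.1563]
(340, 174) [0.4817 0.1887 0.056 ] [0.0134 0.0505 0.1563]
[70, 69, 59, 47, 50, 51, 52, 53, 52, 50, 62, 74, 75, 74, 76, 76, 75, 76, 81, 93, 109, 118, 123, 127, 125, 127, 127, 126, 126, 125, 127, 115, 88, 92, 94, 93, 94, 93, 93, 93, 94, 94, 93, 94, 93, 94, 94, 92, 93, 93, 92, 94, 93, 94, 94, 93, 93, 93, 92, 93, 93, 93, 93, 92, 92, 94, 91, 85, 84, 124, 159, 153, 150, 146, 144, 142, 141, 140, 138, 138]
[104, 106, 109, 90, 44, 49, 46, 53, 76, 85, 87, 89, 92, 95, 94, 96, 95, 95, 95, 98, 97, 96, 95, 94, 94, 93, 95, 95, 97, 97, 97, 98, 98, 96, 94, 94, 97, 97, 94, 97, 98, 97, 95, 92, 95, 96, 98, 99, 99, 99, 99, 97, 95, 96, 97, 96, 96, 95, 92, 89, 85, 69, 68, 68, 58, 63, 61, 121, 118, 116]
```

```bash
python3 -m pendant '{"commands":[{"dx":0,"dy":0.1,"dz":2.5,"ax":0,"ay":0,"az":0,"hand":0.3},{"dx":0,"dy":0.1,"dz":5.5,"ax":0,"ay":0,"az":0,"hand":0.3},{"dx":0,"dy":0.1,"dz":8.5,"ax":0,"ay":0,"az":0,"hand":0.3},{"dx":0,"dy":0.1,"dz":11,"ax":0,"ay":0,"az":0,"hand":0.3},{"dx":0,"dy":0.1,"dz":12.1,"ax":0,"ay":0,"az":0,"hand":0.3}]}'
python3 -m pendant '{"commands":[{"dx":0,"dy":0,"dz":0,"ax":0,"ay":0,"az":0,"hand":0.3},{"dx":0,"dy":0,"dz":0,"ax":0,"ay":0,"az":0,"hand":1},{"dx":0,"dy":0,"dz":0,"ax":0,"ay":0,"az":0,"hand":1},{"dx":0,"dy":0,"dz":0,"ax":0,"ay":0,"az":0,"hand":1},{"dx":0,"dy":0,"dz":0,"ax":0,"ay":0,"az":0,"hand":1}]}'
```

```text
time: 9.72
eef_pos: [0.4379, 0.1596, 0.0883]
tcp_rot: [0.581, 0.814, -0.001, -0.001]
wrist_force: [-0.1, -0.2, -0.9]
width: 0.0599
finger_force: 0.0
time: 10.13
eef_pos: [0.4396, 0.1598, 0.0931]
tcp_rot: [0.581, 0.814, 0.0, 0.0]
wrist_force: [-5.7, -2.0, 5.0]
width: 0.0348
finger_force: 59.7
```

Gripped (35 mm). First stroke: lean towards the cam.

```bash
python3 -m pendant '{"commands":[{"dx":0,"dy":0.2,"dz":0,"ax":0.02,"ay":0,"az":0,"hand":1},{"dx":0,"dy":0.4,"dz":-0.05,"ax":0.045,"ay":0,"az":0,"hand":1},{"dx":0,"dy":0.6,"dz":-0.1,"ax":0.07,"ay":0,"az":0,"hand":1},{"dx":0,"dy":0.73,"dz":-0.15,"ax":0.09,"ay":0,"az":0,"hand":1},{"dx":0,"dy":0.73,"dz":-0.15,"ax":0.09,"ay":0,"az":0,"hand":1}]}'
cat > l.py <<'E'
from h import *
s=get_state();M=R.from_quat(s["tcp_rot"]).as_matrix();u=np.array([.9455,.3256,0])
print("lean to cam %.4f"%(-M[:,2]@u),"side %.4f"%(-M[:,2]@[-.3256,.9455,0]),"w",s["width"],"F",np.round(s["wrist_force"],1),"tau",np.round(s["wrist_torque"],2))
E
python3 l.py
```

```text
time: 10.55
eef_pos: [0.445, 0.1617, 0.0932]
tcp_rot: [0.58, 0.813, -0.039, -0.028]
wrist_force: [-14.9, -6.1, 1.1]
width: 0.0353
finger_force: 63.2
lean to cam 0.0956 side 0.0001 w 0.03529834529775312 F [-14.9  -6.1   1.1] tau [-1.32  2.9  -0.03]
```

```bash
python3 -m pendant '{"commands":[{"dx":0,"dy":-0.24,"dz":-0.03,"ax":-0.045,"ay":0,"az":0,"hand":1},{"dx":0,"dy":-0.48,"dz":-0.06,"ax":-0.09,"ay":0,"az":0,"hand":1},{"dx":0,"dy":-0.72,"dz":-0.09,"ax":-0.135,"ay":0,"az":0,"hand":1},{"dx":0,"dy":-0.95,"dz":-0.12,"ax":-0.18,"ay":0,"az":0,"hand":1},{"dx":0,"dy":-0.95,"dz":-0.12,"ax":-0.18,"ay":0,"az":0,"hand":1}]}'
python3 l.py
```

```text
time: 10.97
eef_pos: [0.4356, 0.1586, 0.0947]
tcp_rot: [0.58, 0.813, 0.037, 0.026]
wrist_force: [-0.8, -3.1, -29.4]
width: 0.0353
finger_force: 62.7
lean to cam -0.0903 side 0.0004 w 0.03526725427427927 F [ -0.8  -3.1 -29.4] tau [-0.69  0.56 -0.05]
```

```bash
python3 -m pendant '{"commands":[{"dx":0,"dy":0.24,"dz":-0.04,"ax":0.045,"ay":0,"az":0,"hand":1},{"dx":0,"dy":0.48,"dz":-0.08,"ax":0.09,"ay":0,"az":0,"hand":1},{"dx":0,"dy":0.72,"dz":-0.11,"ax":0.135,"ay":0,"az":0,"hand":1},{"dx":0,"dy":0.95,"dz":-0.12,"ax":0.18,"ay":0,"az":0,"hand":1},{"dx":0,"dy":0.95,"dz":-0.12,"ax":0.18,"ay":0,"az":0,"hand":1}]}'
python3 l.py
python3 -m pendant '{"commands":[{"dx":0,"dy":-0.24,"dz":-0.03,"ax":-0.045,"ay":0,"az":0,"hand":1},{"dx":0,"dy":-0.48,"dz":-0.06,"ax":-0.09,"ay":0,"az":0,"hand":1},{"dx":0,"dy":-0.72,"dz":-0.09,"ax":-0.135,"ay":0,"az":0,"hand":1},{"dx":0,"dy":-0.95,"dz":-0.12,"ax":-0.18,"ay":0,"az":0,"hand":1},{"dx":0,"dy":-0.95,"dz":-0.12,"ax":-0.18,"ay":0,"az":0,"hand":1}]}'
python3 l.py
```

```text
time: 11.38
eef_pos: [0.4455, 0.162, 0.0965]
tcp_rot: [0.58, 0.813, -0.04, -0.028]
wrist_force: [-12.1, -5.2, -6.1]
width: 0.0354
finger_force: 67.8
lean to cam 0.0976 side -0.0002 w 0.03541539260486182 F [-12.1  -5.2  -6.1] tau [-1.01  2.32  0.02]
time: 11.8
eef_pos: [0.4359, 0.1587, 0.0988]
tcp_rot: [0.58, 0.813, 0.037, 0.026]
wrist_force: [-1.0, -2.9, -28.2]
width: 0.0349
finger_force: 64.8
lean to cam -0.0903 side 0.0004 w 0.03491593003511431 F [ -1.   -2.9 -28.2] tau [-0.61  0.74 -0.05]
```

```bash
python3 -m pendant '{"commands":[{"dx":0,"dy":0.24,"dz":-0.04,"ax":0.045,"ay":0,"az":0,"hand":1},{"dx":0,"dy":0.48,"dz":-0.08,"ax":0.09,"ay":0,"az":0,"hand":1},{"dx":0,"dy":0.72,"dz":-0.11,"ax":0.135,"ay":0,"az":0,"hand":1},{"dx":0,"dy":0.95,"dz":-0.12,"ax":0.18,"ay":0,"az":0,"hand":1},{"dx":0,"dy":0.95,"dz":-0.12,"ax":0.18,"ay":0,"az":0,"hand":1}]}'
python3 l.py
python3 - <<'E'
from h import *
import cv2
a=cams.snapshot("scene");b=cams.snapshot("side");w=cams.snapshot("wrist")
f=lambda i:cv2.resize(i,(400,300),interpolation=cv2.INTER_CUBIC)
cv2.imwrite("pics/m5.png",np.vstack([np.hstack([f(a[210:300,240:360]),f(b[205:295,210:330])]),np.hstack([f(w[110:410,80:480]),f(w[170:290,200:360])])]))
E
```

```text
time: 12.22
eef_pos: [0.4479, 0.1626, 0.1019]
tcp_rot: [0.58, 0.813, -0.037, -0.026]
wrist_force: [0.4, 0.7, -5.7]
width: 0.035
finger_force: 67.5
lean to cam 0.0911 side 0.0002 w 0.0350379513088479 F [ 0.4  0.7 -5.7] tau [ 0.18 -0.15 -0.01]
```

View pics/m5.png

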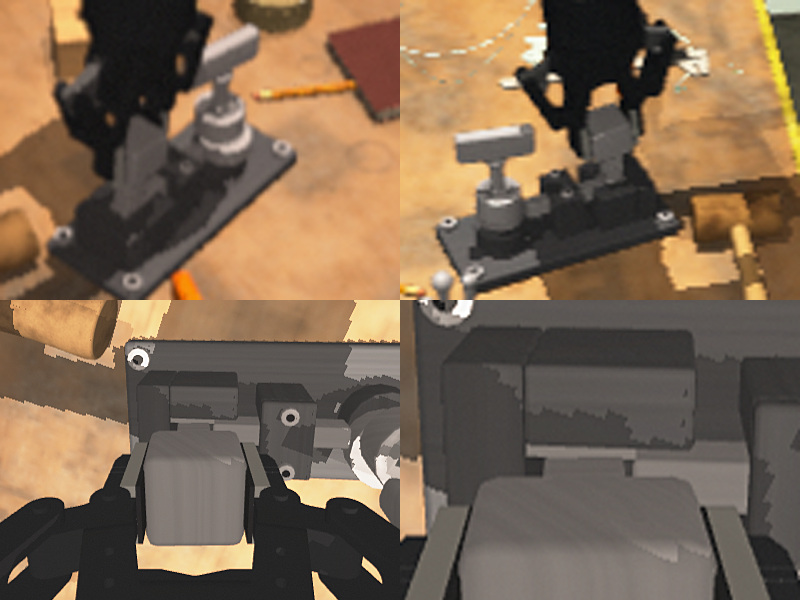

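Stake is well held, head at wrist-crop centre, and the wrist load is nearly just its weight. Key is upright and deep in the cam. One more pair of small strokes, then upright.

```bash
python3 -m pendant '{"commands":[{"dx":0,"dy":-0.24,"dz":-0.02,"ax":-0.045,"ay":0,"az":0,"hand":1},{"dx":0,"dy":-0.48,"dz":-0.04,"ax":-0.09,"ay":0,"az":0,"hand":1},{"dx":0,"dy":-0.72,"dz":-0.05,"ax":-0.135,"ay":0,"az":0,"hand":1},{"dx":0,"dy":-0.95,"dz":-0.06,"ax":-0.18,"ay":0,"az":0,"hand":1},{"dx":0,"dy":-0.95,"dz":-0.06,"ax":-0.18,"ay":0,"az":0,"hand":1}]}'
python3 l.py
python3 -m pendant '{"commands":[{"dx":0,"dy":0.24,"dz":-0.02,"ax":0.045,"ay":0,"az":0,"hand":1},{"dx":0,"dy":0.48,"dz":-0.04,"ax":0.09,"ay":0,"az":0,"hand":1},{"dx":0,"dy":0.72,"dz":-0.05,"ax":0.135,"ay":0,"az":0,"hand":1},{"dx":0,"dy":0.95,"dz":-0.06,"ax":0.18,"ay":0,"az":0,"hand":1},{"dx":0,"dy":0.95,"dz":-0.06,"ax":0.18,"ay":0,"az":0,"hand":1}]}'
python3 l.py
```

```text
time: 12.78
eef_pos: [0.4362, 0.1589, 0.1031]
tcp_rot: [0.58, 0.813, 0.038, 0.027]
wrist_force: [0.2, -0.6, -4.6]
width: 0.0348
finger_force: 67.5
lean to cam -0.0938 side 0.0003 w 0.034839191047976115 F [ 0.2 -0.6 -4.6] tau [-0.1   0.15  0.01]
time: 13.2
eef_pos: [0.4473, 0.1624, 0.1042]
tcp_rot: [0.58, 0.813, -0.038, -0.027]
wrist_force: [0.7, 0.4, -5.3]
width: 0.0352
finger_force: 67.6
lean to cam 0.0919 side 0.0002 w 0.0352472160265952 F [ 0.7  0.4 -5.3] tau [ 0.09 -0.15 -0.03]
```

Loose. Upright, then straight lift.

```bash
python3 -m pendant '{"commands":[{"dx":0,"dy":-0.17,"dz":-0.06,"ax":-0.03,"ay":0,"az":0,"hand":1},{"dx":0,"dy":-0.33,"dz":-0.11,"ax":-0.06,"ay":0,"az":0,"hand":1},{"dx":0,"dy":-0.5,"dz":-0.16,"ax":-0.091,"ay":0,"az":0,"hand":1},{"dx":0,"dy":-0.5,"dz":-0.16,"ax":-0.091,"ay":0,"az":0,"hand":1},{"dx":0,"dy":-0.5,"dz":-0.16,"ax":-0.091,"ay":0,"az":0,"hand":1}]}'
python3 l.py
python3 -m pendant '{"commands":[{"dx":0,"dy":0,"dz":-0.7,"ax":0,"ay":0,"az":0,"hand":1},{"dx":0,"dy":0,"dz":-1.4,"ax":0,"ay":0,"az":0,"hand":1},{"dx":0,"dy":0,"dz":-2.2,"ax":0,"ay":0,"az":0,"hand":1},{"dx":0,"dy":0,"dz":-3,"ax":0,"ay":0,"az":0,"hand":1},{"dx":0,"dy":0,"dz":-3.4,"ax":0,"ay":0,"az":0,"hand":1}]}'
python3 -m pendant '{"commands":[{"dx":0,"dy":0,"dz":-0.2,"ax":0,"ay":0,"az":0,"hand":1},{"dx":0,"dy":0,"dz":-0.3,"ax":0,"ay":0,"az":0,"hand":1},{"dx":0,"dy":0,"dz":-0.3,"ax":0,"ay":0,"az":0,"hand":1},{"dx":0,"dy":0,"dz":-0.3,"ax":0,"ay":0,"az":0,"hand":1},{"dx":0,"dy":0,"dz":-0.3,"ax":0,"ay":0,"az":0,"hand":1}]}'
python3 l.py
python3 - <<'E'
from h import *
import cv2
a=cams.snapshot("scene");b=cams.snapshot("side")
f=lambda i:cv2.resize(i,(400,400),interpolation=cv2.INTER_CUBIC)
cv2.imwrite("pics/m6.png",np.hstack([f(a[190:310,240:360]),f(b[185:305,210:330])]))
E
```

```text
time: 13.62
eef_pos: [0.4414, 0.1605, 0.1064]
tcp_rot: [0.581, 0.814, 0.001, 0.001]
wrist_force: [0.7, -0.7, -4.5]
width: 0.0352
finger_force: 67.6
lean to cam -0.0015 side 0.0002 w 0.035226645807542055 F [ 0.7 -0.7 -4.5] tau [ 0.02  0.01 -0.01]
time: 14.03
eef_pos: [0.4421, 0.1607, 0.1415]
tcp_rot: [0.581, 0.814, 0.001, 0.001]
wrist_force: [1.3, 0.2, -4.3]
width: 0.0349
finger_force: 67.5
time: 14.45
eef_pos: [0.4414, 0.1606, 0.1426]
tcp_rot: [0.581, 0.814, 0.0, 0.0]
wrist_force: [-0.8, 0.4, -4.9]
width: 0.0346
finger_force: 67.5
lean to cam -0.0003 side -0.0000 w 0.0345852680329497 F [-0.8  0.4 -4.9] tau [ 0.   -0.04 -0.01]
```

View pics/m6.png

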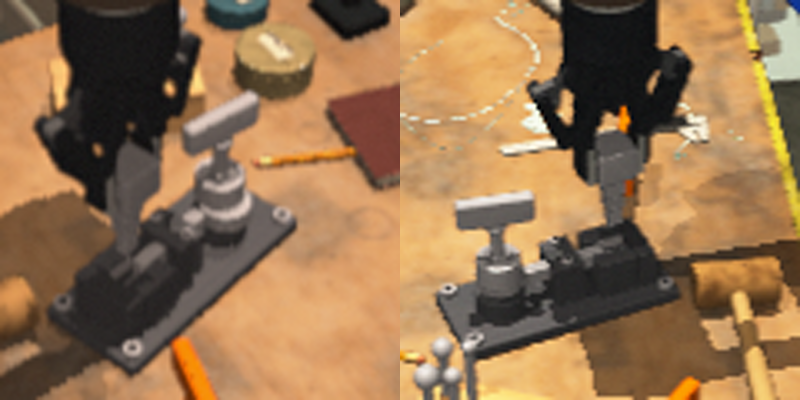

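```bash
python3 - <<'E'
from h import *
k=10/3
X,d=tri(T_of("scene"),(125/k+240,256/k+190),T_of("side"),(212/k+210,226/k+185));print(X,d)
s=get_state();print(abs(s["qvel"]).max())
if .05<X[2]<.09: print(robot.hand_in())
E
```

```text
[0.44064557 0.15756118 0.06140029] 0.003160069002862336
0.0035991044538011157
the job is handed in; nothing more can be done
None
```

The job is handed in, with no verdict shown. The key stands in the cam, turned to the stop, and the stake was rocked out and is held upright about 15–20 mm above its socket. The calliper and mallet were not touched.

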